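Put the bench tools back on their outlined pads

TASK

Put the hammer, screwdriver, spanner and scraper away: lay each one flat on the black foam pad that shows its yellow outline, neatly on the outline and pointing the same way as it. Leave the little amber jar and the green tape measure standing where they are.

Things in the scene. Friction and masses are not known exactly. Their poses are not given: they have to be found in the camera images.
- hammer: Stubby claw hammer lying flat: red handle 134 long, 24 wide, 24 high; dark steel head 26 x 80 x 26 across its end. Overall x from -100 to +60. All in mm. Origin: on the underside, below the grip point (fingers close along y); +x points along the tool to its working end (head, blade tip or open jaw), z up.
- screwdriver: Stubby screwdriver lying flat: blue square handle 26 wide, 26 high, from x = -50 to +30, black collar 20 wide to +40, thin steel blade to +110 (its axis 13 above the underside). All in mm. Origin: on the underside, below the grip point (fingers close along y); +x points along the tool to its working end (head, blade tip or open jaw), z up.
- spanner: Bright steel combination spanner lying flat, 10 thick: ring end 27 across at x = -100 to -73, shank 12 wide, open jaw 30 wide at x = +30 to +60. All in mm. Origin: on the underside, below the grip point (fingers close along y); +x points along the tool to its working end (head, blade tip or open jaw), z up.
- scraper: Scraper (filling knife) lying flat: pale wooden handle 26 wide, 18 high, from x = -60 to +40, steel blade 54 wide, 3 thick, from +40 to +100, carried 8 above the underside. All in mm. Origin: on the underside, below the grip point (fingers close along y); +x points along the tool to its working end (head, blade tip or open jaw), z up.
- hammer_pad: Fixed black foam pad 190 x 100 x 5 mm, on top a yellow outline of the hammer, flush, 3 mm larger all round. Origin: centre of the pad's underside, below mid-length of the outline; +x runs to the outline's working end, z up. A hammer exactly on its outline has its origin at x = +20, y = 0, z = 5 mm of the pad's frame, and its +x along the pad's +x.
- screwdriver_pad: Fixed black foam pad 190 x 100 x 5 mm, on top a yellow outline of the screwdriver, flush, 3 mm larger all round. Origin: centre of the pad's underside, below mid-length of the outline; +x runs to the outline's working end, z up. A screwdriver exactly on its outline has its origin at x = -30, y = 0, z = 5 mm of the pad's frame, and its +x along the pad's +x.
- spanner_pad: Fixed black foam pad 190 x 100 x 5 mm, on top a yellow outline of the spanner, flush, 3 mm larger all round. Origin: centre of the pad's underside, below mid-length of the outline; +x runs to the outline's working end, z up. A spanner exactly on its outline has its origin at x = +20, y = 0, z = 5 mm of the pad's frame, and its +x along the pad's +x.
- scraper_pad: Fixed black foam pad 190 x 100 x 5 mm, on top a yellow outline of the scraper, flush, 3 mm larger all round. Origin: centre of the pad's underside, below mid-length of the outline; +x runs to the outline's working end, z up. A scraper exactly on its outline has its origin at x = -20, y = 0, z = 5 mm of the pad's frame, and its +x along the pad's +x.
- jar: Small amber glass jar with brass lid, 38 mm diameter, 48 mm high, standing loose among the tools; origin at the centre of its underside. A bystander.
- tape_measure: Green tape measure 58 x 46 x 34 mm standing loose beyond the pads; origin at the centre of its underside. A bystander.
Things that resemble listed ones, but are neither listed nor needed, are in the scene too. What is shaped like the hammer but blue or pink is not meant.

How it is judged:
At the end, for the whole second after the job is handed in: Each of the four tools lies flat (underside within 4 mm of the pad's top, tilt under 0.12 rad) on its own pad, within 13 mm along and across of its silhouette, within 0.22 rad of its direction and with its working end at the silhouette's working end, at rest and released (x of hammer in the frame of hammer_pad between 0.007 and 0.033 m and y of hammer in the frame of hammer_pad between -0.013 and 0.013 m and x of hammer_pad in the frame of hammer between -0.033 and -0.007 m and angle between the x axis of hammer and the x axis of hammer_pad, either way round below 0.22 rad and z of hammer in the frame of hammer_pad below 0.009 m and angle between each of hammer, screwdriver, spanner, scraper's own z axis and vertical below 0.12 rad and linear speed of each of hammer, screwdriver, spanner, scraper below 0.02 m/s and x of screwdriver in the frame of screwdriver_pad between -0.043 and -0.017 m and y of screwdriver in the frame of screwdriver_pad between -0.013 and 0.013 m and x of screwdriver_pad in the frame of screwdriver between 0.017 and 0.043 m and angle between the x axis of screwdriver and the x axis of screwdriver_pad, either way round below 0.22 rad and z of screwdriver in the frame of screwdriver_pad below 0.009 m and x of spanner in the frame of spanner_pad between 0.007 and 0.033 m and y of spanner in the frame of spanner_pad between -0.013 and 0.013 m and x of spanner_pad in the frame of spanner between -0.033 and -0.007 m and angle between the x axis of spanner and the x axis of spanner_pad, either way round below 0.22 rad and z of spanner in the frame of spanner_pad below 0.009 m and x of scraper in the frame of scraper_pad between -0.033 and -0.007 m and y of scraper in the frame of scraper_pad between -0.013 and 0.013 m and x of scraper_pad in the frame of scraper between 0.007 and 0.033 m and angle between the x axis of scraper and the x axis of scraper_pad, either way round below 0.22 rad and z of scraper in the frame of scraper_pad below 0.009 m); the robot touches nothing.
It fails at once if the amber jar is shifted by more than 20 mm or tipped over (distance of jar from where it was at the start of the episode above 0.02 m or angle between jar's own z axis and vertical above 0.35 rad).
It fails at once if the tape measure is shifted by more than 20 mm or tipped over (distance of tape_measure from where it was at the start of the episode above 0.02 m or angle between tape_measure's own z axis and vertical above 0.35 rad).
It also fails if it takes over 112 s, if anything falls off the work surface, if the arm or the gripper's body presses on something with over 40 N, if the wrist force passes 120 N, or if a joint passes its speed limit or range.

ROBOT

A 7-joint arm with a two-finger parallel gripper is mounted at the origin on the work surface. World frame = base frame: x ahead of the robot, y to its left, z up, the work surface at z = 0. Lengths are in m, angles in rad, forces in N, time in s.
With the tool pointing down it reaches from about 0.4 to 0.9 m from the base axis. Payload 5.5 kg.
Tool frame: the origin (TCP) lies midway between the tips of the shut fingers; the grasp point (between the pads) lies 19 mm behind it; y points along the fingers, z is the direction in which the jaws open and shut, and the axes are right-handed (so a half turn about y gives the same grasp; the last joint's range is limited). The gripper opens to 85 mm and grips with 20 to 120 N. Pads are 22 mm wide; open, the fingers measure 114 mm over their backs; the gripper's body (76 mm by 85 mm) begins 54 mm behind the grasp point. The pads swing forward as they close: fully open they stand 13 mm farther back than shut.
Start: joints at [1.598, 0.501, -0.427, 1.55, 0.221, 1.138, -0.21], TCP at [0.152, -0.632, 0.231] pointing down, gripper open.
Joint ranges: [-2.88, 2.88], [-0.31, 2.03], [-1.54, 1.56], [0.2, 2.42], [-1.41, 4.55], [0.19, 2.02], [-2.57, 2.57]. Speed limits (rad/s): [2.57, 2.57, 3.14, 3.14, 3.14, 3.14, 3.14].

INTERFACE

Orientations are given as a unit quaternion [w, x, y, z].
In Python, from cell import sense, get_image, camera_info, close_job gives the robot as it stands.
- The arm moves only by the shell command python3 -m crank 'ROWS' [FORCE]. ROWS is JSON, a list of rows, each a list of 3 entries, a list of its own where there are three numbers: the shift along the tool's x, y, z in mm, then the turn, a rotation vector about the tool's x, y, z in degrees, then the closure, from -1 (fully open) to 1 (shut), so that 0 is half open. A call has 1 to 12 rows; each row is the pose to reach, as a shift and turn from the pose commanded when the call began, along the tool's axes at that moment; what a row does not reach only later rows make up. A row lasts 1/8 s, in which the tool goes at most 62.5 mm and 10.7 degrees, less where a joint would pass 70% of its speed; a pose out of reach is approached as far as the arm can. A call with a gripper value outside its range is refused whole. The fingers move at their own pace and stop on an object; FORCE is the grip in N (left out, the last holds). Time passes only in rows, so rows that repeat a pose let the fingers close. It gives the time, the measured TCP pose, the force and the opening at its end, in the units of the state.
- sense(): the state, without advancing time (a new reading comes with each control period).
- get_image(name): name is "scene" or "top" or "wrist"; returns the picture (384x512x3 uint8, red, green, blue); there is no depth.
- camera_info(name): a dict with "camera_matrix" (3x3 intrinsics, pixels), "k1" (the pictures are not rectified: a ray, as slopes to the right and down, at radius r is drawn at 1 + k1 r^2 times it, then the intrinsics apply), "R" (3x3) and "t" (3): a world point X has camera coordinates R X + t; the wrist camera has in their place "mount" (4x4, takes a point from camera to tool coordinates, whose origin is the TCP and whose axes are the tool frame's). Camera axes: x right, y down, z forward; pixel columns grow to the right and rows downward; lengths in m; the calibration is good to about 2 mm. A picture is of the moment at which its call begins: read the wrist's pose just before it. camera_info takes no time and is no camera call.
- close_job(): hands the job in, once; it reports no verdict.
The state is a dict: "clock": time; "qpos": joint angles; "qvel": joint speeds; "joint_torque": joint torques, N m; "eef_pos": TCP position; "orientation": TCP orientation; "force": force on the tool from outside, world axes, zero at the start; "moment": the same for the moment, N m; "gripper_width": opening from 0.0 (shut) to 1.0 (fully open).
Only numpy, scipy, OpenCV 4.12 (cv2) and the standard library are available. Lean on these libraries where they do the work, as an engineer would, in place of code of your own. Each camera call takes 0.05 s, during which the arm holds its last target. There are 200 camera calls.

## Working session

There is one attempt and no reset: what is moved stays moved. The work goes in short steps, Python scripts to look and compute and a shell command to move; the robot and the scene stay as the last step left them, time stands still between calls to the robot, and variables do not carry over. Pictures are saved under pics/ and viewed, about 12 in all and at most 16, crops included, and the job is handed in when it is done.

```bash
mkdir -p pics; ls
python3 - <<'E'
from cell import *
import cv2,numpy as np
np.set_printoptions(precision=4,suppress=True)
print(sense())
for n in ["top","scene","wrist"]:
    print(n,camera_info(n))
for n in ["top","scene"]:
    im=get_image(n)[:,:,::-1]; cv2.imwrite(f"pics/{n}0_raw.png",im)
    cv2.imwrite(f"pics/{n}0.png",cv2.resize(im,(800,600),interpolation=cv2.INTER_CUBIC))
E
```

```text
pics
{'clock': 0.0, 'qpos': array([ 1.5982,  0.5018, -0.4268,  1.5514,  0.2208,  1.1383, -0.2103]), 'qvel': array([-0.0004, -0.0013, -0.0016,  0.0002, -0.0006, -0.0006,  0.0002]), 'joint_torque': array([  0.0005, -56.9531,  -5.8156, -28.094 ,   0.0107,   0.0125,
         0.    ]), 'eef_pos': array([ 0.1516, -0.6314,  0.2303]), 'orientation': array([ 0.0831, -0.0832,  0.7029, -0.7015]), 'force': array([-0.0995, -0.2943, -0.3395]), 'moment': array([0.019 , 0.0047, 0.0031]), 'gripper_width': 1.002675742108409}
top {'camera_matrix': array([[457.9847,   0.    , 254.7648],
       [  0.    , 457.9847, 187.9894],
       [  0.    ,   0.    ,   1.    ]]), 'k1': -0.013979723046892578, 'R': array([[ 0.0041, -1.    ,  0.0045],
       [-0.9894, -0.0047, -0.145 ],
       [ 0.145 , -0.0039, -0.9894]]), 't': array([0.113 , 0.5773, 1.4925])}
scene {'camera_matrix': array([[432.8648,   0.    , 259.2267],
       [  0.    , 432.8648, 188.8455],
       [  0.    ,   0.    ,   1.    ]]), 'k1': -0.13517545140629894, 'R': array([[-0.0085,  0.9999,  0.0149],
       [ 0.7424,  0.0163, -0.6697],
       [-0.6699,  0.0054, -0.7424]]), 't': array([-0.0984, -0.392 ,  1.7769])}
wrist {'camera_matrix': array([[304.329 ,   0.    , 258.394 ],
       [  0.    , 304.329 , 186.1292],
       [  0.    ,   0.    ,   1.    ]]), 'k1': -0.020251306609976327, 'mount': array([[-0.0001,  0.9553,  0.2957, -0.0762],
       [ 0.001 , -0.2957,  0.9553, -0.1425],
       [ 1.    ,  0.0004, -0.0009, -0.0009],
       [ 0.    ,  0.    ,  0.    ,  1.    ]])}
```

View pics/top0.png

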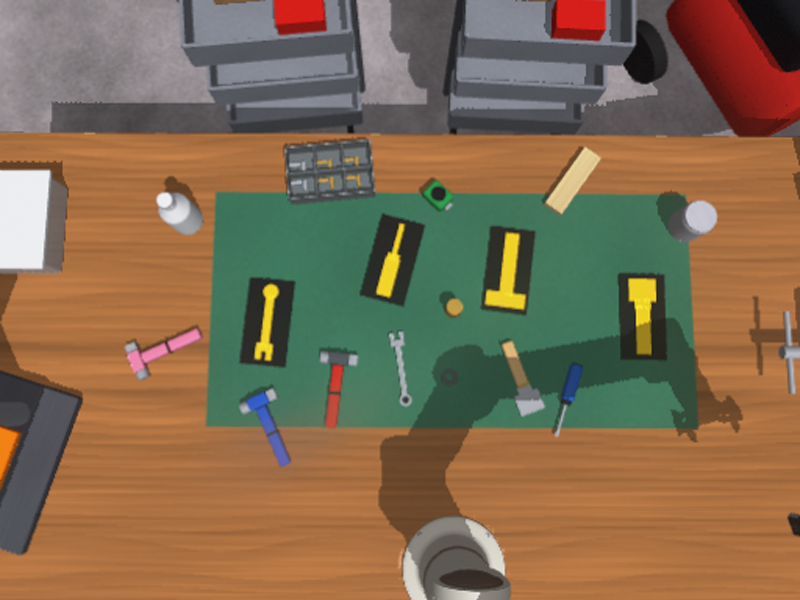

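View pics/scene0.png

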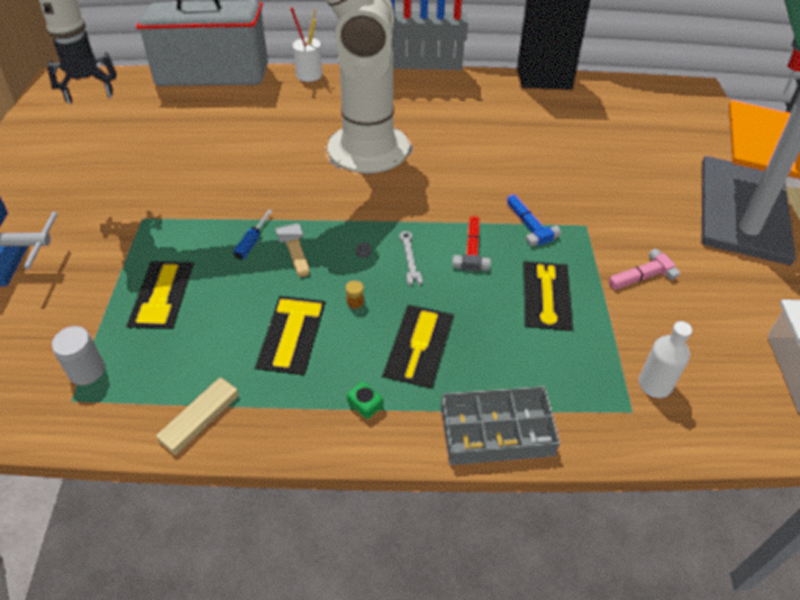

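The top view shows everything: pads, left to right, are spanner, screwdriver, hammer and scraper. The tools lie in front of them: red hammer (335,385), spanner (400,368), scraper (520,378), screwdriver (568,398), and the jar at (454,307). I'll enlarge that area.

Run:
```python
import cv2
im=cv2.imread("pics/top0_raw.png")
c=cv2.resize(im[130:290,150:310],(800,800),interpolation=cv2.INTER_CUBIC)[200:]
a=cv2.resize(im[135:285,150:300],(600,600),interpolation=cv2.INTER_CUBIC)
cv2.imwrite("pics/cA.png",cv2.resize(im[135:285,150:350],(800,600),interpolation=cv2.INTER_CUBIC))
cv2.imwrite("pics/cB.png",cv2.resize(im[140:290,280:440],(640,600),interpolation=cv2.INTER_CUBIC))
```

```text
(no output)
```

View pics/cA.png

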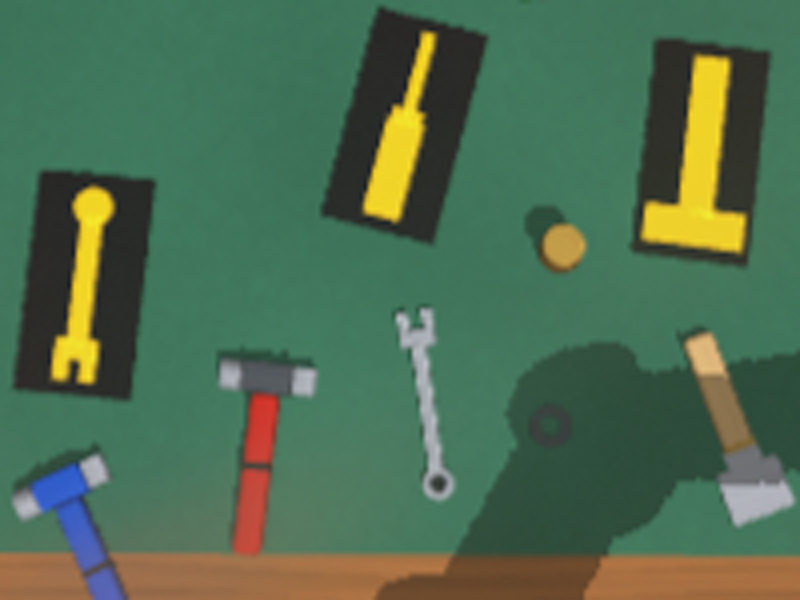

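View pics/cB.png

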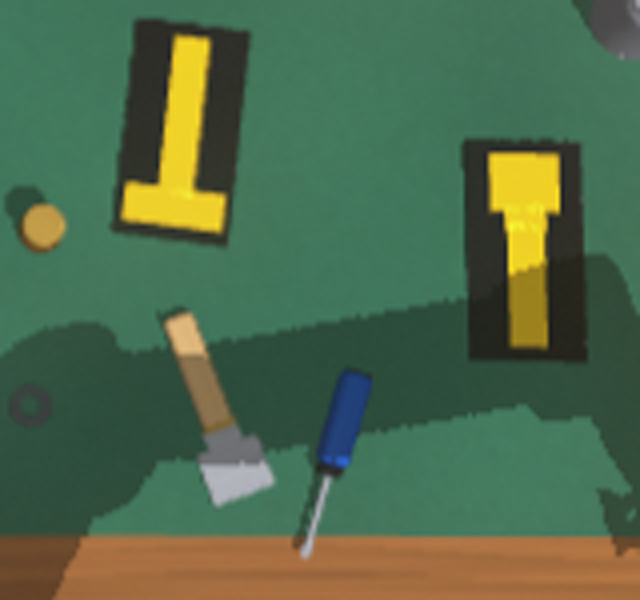

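```bash
cat > h.py <<'E'
import numpy as np, cv2, json
from scipy.spatial.transform import Rotation as Ro
from cell import sense, get_image, camera_info
np.set_printoptions(precision=4,suppress=True)
def unproj(name,uv,z,pose=None):
    """raw pixels -> world xy at height z"""
    c=camera_info(name); uv=np.atleast_2d(np.array(uv,float)); K=c["camera_matrix"]
    s=cv2.undistortPoints(uv[:,None],K,np.array([c["k1"],0,0,0,0]))[:,0]
    d=np.c_[s,np.ones(len(s))]
    if "mount" in c:
        p,q=pose; R=Ro.from_quat(np.roll(q,-1)).as_matrix(); M=c["mount"]
        d=d@M[:3,:3].T@R.T; o=R@M[:3,3]+p
    else:
        d=d@c["R"]; o=-c["R"].T@c["t"]
    return o[:2]+d[:,:2]*((np.broadcast_to(z,len(d))-o[2])/d[:,2])[:,None]
def Rdown(yaw):  # tool x heading yaw, tool y down
    x=np.array([np.cos(yaw),np.sin(yaw),0]); y=np.array([0,0,-1.]); return np.c_[x,y,np.cross(x,y)]
def go(x,y,z,yawdeg,frm=None):
    """shift (mm) and turn (deg) from the present pose to the target"""
    s=sense(); p,q=frm or (s["eef_pos"],s["orientation"])
    R=Ro.from_quat(np.roll(q,-1)).as_matrix()
    sh=R.T@(np.array([x,y,z])-p)*1000
    tu=np.degrees(Ro.from_matrix(R.T@Rdown(np.radians(yawdeg))).as_rotvec())
    print("shift",sh.round(1),"turn",tu.round(1)); 
def st():
    s=sense(); R=Ro.from_quat(np.roll(s["orientation"],-1)).as_matrix()
    print("t",round(s["clock"],2),"p",s["eef_pos"],"yaw",round(np.degrees(np.arctan2(R[1,0],R[0,0])),1),"ydown",R[:,1],"q",s["qpos"],"F",s["force"],"w",round(s["gripper_width"],3))
E
cat > m.py <<'E'
from h import *
A=lambda l:[( (u+.5)/4-.5+150,(v+.5)/4-.5+135) for u,v in l]
B=lambda l:[( (u+.5)/4-.5+280,(v+.5)/4-.5+140) for u,v in l]
hd=lambda d:np.degrees(np.arctan2(d[1],d[0]))
pads={"spanner":(A([(42,171),(155,180),(131,399),(14,388)]),-1,.02),
"screwdriver":(A([(380,8),(488,37),(434,243),(322,214)]),1,-.03),
"hammer":(A([(657,39),(770,51),(747,265),(632,251)]),-1,.02),
"scraper":(B([(463,141),(579,144),(587,361),(470,358)]),1,-.02)}
for k,(c,s,o) in pads.items():
    P=unproj("top",c,.005); d=s*(P[0]+P[1]-P[2]-P[3])/2; L=np.linalg.norm(d)
    print(k,"pad c",P.mean(0),"len",L,"wid",np.linalg.norm(P[0]-P[1]),"GOAL",P.mean(0)+o*d/L,"heading",hd(d))
T={"hammer":(A([(246,552),(270,360)]),(.02,.022),-.1,.06),
"spanner":(A([(437,484),(415,311)]),.008,-.0865,.06),
"scraper":(A([(698,335),(766,511)]),(.014,.011),-.06,.1),
"screwdriver":(B([(358,373),(306,555)]),(.018,.013),-.05,.11)}
for k,(c,z,a,b) in T.items():
    P=unproj("top",c,z); d=P[1]-P[0]; L=np.linalg.norm(d)
    print(k,"len",L,"vs",b-a,"ORIG",P.mean(0)-d/L*(a+b)/2,"heading",hd(d))
print("jar",unproj("top",A([(563,243)]),.048))
E
python3 m.py; python3 -c "
from h import *
st()"
```

```text
spanner pad c [0.5204 0.4008] len 0.18765657606644975 wid 0.0977166253151155 GOAL [0.5005 0.4026] heading 174.95477112755435
screwdriver pad c [0.6597 0.1282] len 0.18751992304404594 wid 0.09756355857293023 GOAL [0.6307 0.1357] heading -14.653709669313711
hammer pad c [ 0.6382 -0.1269] len 0.18842978738818528 wid 0.09884282867864856 GOAL [ 0.6184 -0.1244] heading 172.62917013673672
scraper pad c [ 0.5357 -0.4196] len 0.18707404033489383 wid 0.10062531440717348 GOAL [ 0.5157 -0.4194] heading -0.6126150661231254
hammer len 0.1596416492090715 vs 0.16 ORIG [0.3955 0.2478] heading -6.300506071484356
spanner len 0.14663503524902893 vs 0.1465 ORIG [0.4384 0.112 ] heading 7.483249771179422
scraper len 0.15676399003613134 vs 0.16 ORIG [ 0.4234 -0.14  ] heading -159.52612542138615
screwdriver len 0.1578277208805842 vs 0.16 ORIG [ 0.3829 -0.2551] heading 162.75844382754414
jar [[ 0.5516 -0.0031]]
t 0.1 p [ 0.1516 -0.6314  0.2303] yaw -166.5 ydown [-0.0004  0.0018 -1.    ] q [ 1.5982  0.5018 -0.4268  1.5514  0.2208  1.1383 -0.2103] F [-0.4552  0.5879  0.7682] w 0.997
```

```bash
python3 -c "
from h import *
go(.3829,-.2551,.13,162.8)"
```

```text
shift [-312.8  100.9 -311.7] turn [ 0.1 30.7  0. ]
```

```bash
python3 -m crank '[[[-313,101,-312],[0,30.7,0],-1],[[-313,101,-312],[0,30.7,0],-1],[[-313,101,-312],[0,30.7,0],-1],[[-313,101,-312],[0,30.7,0],-1],[[-313,101,-312],[0,30.7,0],-1],[[-313,101,-312],[0,30.7,0],-1],[[-313,101,-312],[0,30.7,0],-1],[[-313,101,-312],[0,30.7,0],-1],[[-313,101,-312],[0,30.7,0],-1],[[-313,101,-312],[0,30.7,0],-1],[[-313,101,-312],[0,30.7,0],-1]]' 60
cat > look.py <<'E'
import sys; from h import *
s=sense(); im=get_image("wrist"); n=sys.argv[1]; st()
np.savez("pose_"+n,p=s["eef_pos"],q=s["orientation"])
cv2.imwrite(f"pics/{n}.png",im[:,:,::-1])
E
python3 look.py w1
```

```text
clock: 1.48
eef_pos: [0.3826, -0.257, 0.1304]
orientation: [0.107, -0.107, -0.699, 0.699]
force: [0.1, 0.2, 0.1]
gripper_width: 1.0
t 1.52 p [ 0.3827 -0.2569  0.1305] yaw 162.7 ydown [ 0.0001 -0.0005 -1.    ] q [ 0.9647  0.315  -0.4963  2.0979  0.2129  0.7757 -1.5372] F [ 0.1623 -0.0116 -0.1573] w 0.998
```

View pics/w1.png

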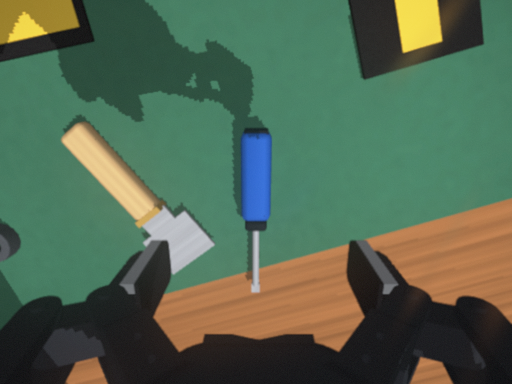

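Screwdriver is seen centred: handle end (257,131), blade tip (256,291). The scraper's nearest blade corner is at (213,243).

```bash
cat > ft.py <<'E'
# name, u1 v1 z1 x1, u2 v2 z2 x2 (tail, tip) -> origin & heading ; extra u v z points in target's frame
import sys; from h import *
n=sys.argv[1]; a=list(map(float,sys.argv[2:]))
f=np.load("pose_"+n+".npz"); ps=(f["p"],f["q"])
P=unproj("wrist",[a[0:2],a[4:6]],[a[2],a[6]],ps); d=P[1]-P[0]; L=np.linalg.norm(d); e=d/L
o=P.mean(0)-e*(a[3]+a[7])/2
print("len",L,"exp",a[7]-a[3],"ORIG",o,"heading",np.degrees(np.arctan2(d[1],d[0])))
for i in range(8,len(a),3):
    w=unproj("wrist",a[i:i+2],a[i+2],ps)[0]; print("pt world",w,"tool frame",(w-o)@e,(w-o)@[-e[1],e[0]])
E
python3 ft.py w1 257 131 .02 -.05 256 291 .013 .11  213 243 .011
```

```text
len 0.15998158847319455 exp 0.16 ORIG [ 0.3786 -0.2527] heading 162.20829812995282
pt world [ 0.3362 -0.1955] tool frame 0.05774742320706535 -0.041488158379970434
```

```bash
python3 -m crank '[[[4,60,-2],[0,0,0],-1],[[4,110,-2],[0,0,0],-1],[[4,126,-2],[0,0,0],-1],[[4,126,-2],[0,0,0],-1],[[4,126,-2],[0,0,0],1],[[4,126,-2],[0,0,0],1],[[4,126,-2],[0,0,0],1],[[4,126,-2],[0,0,0],1],[[4,126,-2],[0,0,0],1],[[4,126,-2],[0,0,0],1],[[4,126,-2],[0,0,0],1],[[4,126,-2],[0,0,0],1]]' 80
python3 - <<'E'
from h import *
st(); go(.6307,.1357,.13,-14.65)
E
```

```text
clock: 3.02
eef_pos: [0.3808, -0.2531, 0.0055]
orientation: [0.105, -0.106, -0.699, 0.7]
force: [-1.3, 0.3, 11.3]
gripper_width: 0.286
t 3.02 p [ 0.3808 -0.2531  0.0055] yaw 162.8 ydown [ 0.0013 -0.0016 -1.    ] q [ 0.8443  0.5431 -0.3733  2.1615  0.405   0.5008 -1.7095] F [-1.3362  0.2568 11.2842] w 0.286
shift [-124.  -124.8 -445.1] turn [  0.1 177.5  -0.1]
```

```bash
python3 -m crank '[[[0,-60,0],[0,0,0],1],[[0,-125,0],[0,-5,0],1],[[-20,-125,-60],[0,-15,0],1],[[-35,-125,-110],[0,-25,0],1],[[-50,-125,-160],[0,-35,0],1],[[-65,-125,-210],[0,-45,0],1],[[-80,-125,-260],[0,-55,0],1],[[-95,-125,-310],[0,-65,0],1],[[-110,-125,-360],[0,-75,0],1],[[-120,-125,-410],[0,-85,0],1],[[-124,-125,-445],[0,-95,0],1],[[-124,-125,-445],[0,-105,0],1]]'
python3 - <<'E'
from h import *
st(); go(.6307,.1357,.1,-14.65)
E
```

```text
clock: 4.53
eef_pos: [0.6299, 0.1408, 0.1296]
orientation: [0.494, -0.492, 0.507, -0.506]
force: [0.7, 0.2, -0.6]
gripper_width: 0.29
t 4.53 p [0.6299 0.1408 0.1296] yaw -91.6 ydown [ 0.0003  0.003  -1.    ] q [ 0.3553  0.7573 -0.9148  1.6352  0.66    1.085  -0.7755] F [ 0.7464  0.1716 -0.618 ] w 0.29
shift [ 5.2 29.6  0.9] turn [ -0.1 -76.9  -0.1]
```

```bash
python3 -m crank '[[[0,10,0],[0,-10,0],1],[[0,20,0],[0,-20,0],1],[[2,30,0],[0,-30,0],1],[[3,30,1],[0,-40,0],1],[[4,30,1],[0,-50,0],1],[[5,30,1],[0,-60,0],1],[[5,30,1],[0,-70,0],1],[[5,30,1],[0,-77,0],1],[[5,30,1],[0,-77,0],1],[[5,30,1],[0,-77,0],1]]'; python3 look.py w2
```

```text
clock: 5.78
eef_pos: [0.6308, 0.1308, 0.0992]
orientation: [-0.701, 0.701, -0.094, 0.094]
force: [0.6, 0.2, -1.0]
gripper_width: 0.286
t 5.83 p [0.6308 0.1308 0.0993] yaw -15.3 ydown [-0.     -0.0004 -1.    ] q [ 0.4764  0.9319 -1.1357  1.6504  0.9088  1.1762  0.4129] F [-0.0378 -0.0642 -0.4035] w 0.285
```

View pics/w2.png

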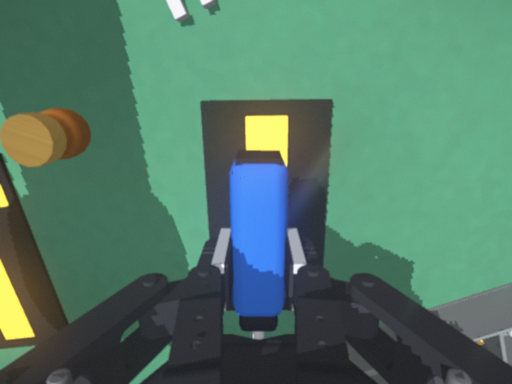

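The wrist view shows the pad's near edge from (203,100) to (332,99), its sides, and the yellow tail end at (267,116). The held screwdriver sits slightly left of the outline.

Run:
```python
from h import *
f=np.load("pose_w2.npz"); ps=(f["p"],f["q"])
P=unproj("wrist",[(203,101),(332,100),(208,235),(325,255),(267,116)],.005,ps); print(P)
hd=lambda d:np.degrees(np.arctan2(d[1],d[0]))
e=P[1]-P[0];print(np.linalg.norm(e),hd(e)+90,hd(P[2]-P[0]),hd(P[3]-P[1]))
h=np.radians(-14.65);u=np.array([np.cos(h),np.sin(h)])
print("origin goal",(P[0]+P[1])/2+u*.065, P[4]+u*.053)
Q=unproj("wrist",[(259,166),(260,312)],.1,ps);print("handle ends",Q, hd(Q[1]-Q[0]))
```

```text
[[0.5535 0.1103]
 [0.5784 0.2039]
 [0.6599 0.0794]
 [0.7055 0.1723]
 [0.5769 0.1538]]
0.0968459427952825 165.11964188518812 -16.174557289656338 -13.923697250212836
origin goal [0.6288 0.1406] [0.6282 0.1404]
handle ends [[0.591  0.1433]
 [0.6722 0.1217]] -14.9099801002448
```

```bash
python3 -m crank '[[[-3.5,30,7.5],[0,-0.6,0],1],[[-3.5,65,7.5],[0,-0.6,0],1],[[-3.5,85,7.5],[0,-0.6,0],1],[[-3.5,88,7.5],[0,-0.6,0],1],[[-3.5,88,7.5],[0,-0.6,0],1],[[-3.5,88,7.5],[0,-0.6,0],0],[[-3.5,88,7.5],[0,-0.6,0],-0.3],[[-3.5,88,7.5],[0,-0.6,0],-0.3],[[-3.5,88,7.5],[0,-0.6,0],-0.3],[[-3.5,40,7.5],[0,-0.6,0],-0.3],[[-3.5,-10,7.5],[0,-0.6,0],-1],[[-3.5,-30,7.5],[0,-0.6,0],-1]]'
python3 - <<'E'
from h import *
st(); go(.4384,.112,.13,-172.5)
E
```

```text
clock: 7.32
eef_pos: [0.6308, 0.1402, 0.1327]
orientation: [0.702, -0.701, 0.088, -0.091]
force: [0.7, 0.9, 0.1]
gripper_width: 1.002
t 7.33 p [0.6308 0.1402 0.1327] yaw -14.6 ydown [ 0.0041  0.0013 -1.    ] q [ 0.4768  0.8979 -1.1687  1.631   0.8752  1.2171  0.4322] F [0.6943 0.9355 0.1108] w 1.002
shift [-179.1    1.9  -75.7] turn [ -0.3 157.9  -0.1]
```

```bash
python3 -m crank '[[[-25,0,-10],[0,10.5,0],-1],[[-50,0,-20],[0,21,0],-1],[[-75,0,-30],[0,31.5,0],-1],[[-100,0,-40],[0,42,0],-1],[[-125,0,-50],[0,52,0],-1],[[-150,0,-60],[0,62,0],-1],[[-179,2,-76],[0,72,0],-1],[[-179,2,-76],[0,82,0],-1],[[-179,2,-76],[0,92,0],-1],[[-179,2,-76],[0,102,0],-1],[[-179,2,-76],[0,112,0],-1],[[-179,2,-76],[0,122,0],-1]]' 80
python3 - <<'E'
from h import *
st(); go(.4384,.112,.13,-172.5)
E
```

```text
clock: 8.82
eef_pos: [0.4366, 0.1104, 0.127]
orientation: [-0.259, 0.26, -0.658, 0.658]
force: [0.5, 0.2, -0.4]
gripper_width: 0.999
t 8.82 p [0.4366 0.1104 0.127 ] yaw -136.9 ydown [-0.0006 -0.0003 -1.    ] q [ 0.4457  0.3954 -0.88    2.1144  0.4209  0.8136 -1.5121] F [ 0.4587  0.1506 -0.3851] w 0.999
shift [-2.4 -3.   0.1] turn [-0.  35.6  0. ]
```

```bash
python3 -m crank '[[[0,0,0],[0,10,0],-1],[[-2,-3,0],[0,20,0],-1],[[-2,-3,0],[0,30,0],-1],[[-2,-3,0],[0,35.6,0],-1],[[-2,-3,0],[0,35.6,0],-1],[[-2,-3,0],[0,35.6,0],-1]]'; python3 look.py w3
```

```text
clock: 9.57
eef_pos: [0.4383, 0.1121, 0.1301]
orientation: [-0.049, 0.049, -0.705, 0.705]
force: [-0.1, -0.6, 0.5]
gripper_width: 1.0
t 9.62 p [0.4383 0.1121 0.1302] yaw -172.1 ydown [-0.0004 -0.     -1.    ] q [ 0.3341  0.3508 -0.7434  2.1107  0.3314  0.7961 -2.0472] F [-0.2687  0.1353  0.2104] w 0.998
```

View pics/w3.png

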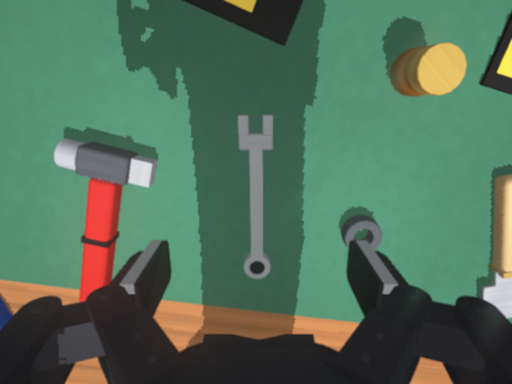

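The spanner is centred: ring (257,266), jaw tips (255,116). A washer sits at (361,233).

```bash
python3 ft.py w3 257 266 .01 -.0865 255 116 .01 .06 361 233 .005 340 232 .008 157 170 .02
```

```text
len 0.1443267097643614 exp 0.1465 ORIG [0.4356 0.1152] heading 8.53123158854718
pt world [0.3981 0.0073] tool frame -0.05318076438474481 -0.10114943161711963
pt world [0.3976 0.0288] tool frame -0.050411633429538395 -0.07979080152986155
pt world [0.4383 0.2011] tool frame 0.015368273041912711 0.0844861876735945
```

```bash
python3 -m crank '[[[1,60,-2],[0,0,0],-1],[[1,110,-2],[0,0,0],-1],[[1,126,-2],[0,0,0],-1],[[1,126,-2],[0,0,0],-1],[[1,126,-2],[0,0,0],1],[[1,126,-2],[0,0,0],1],[[1,126,-2],[0,0,0],1],[[1,126,-2],[0,0,0],1],[[1,126,-2],[0,0,0],1],[[1,126,-2],[0,0,0],1],[[1,126,-2],[0,0,0],1],[[1,126,-2],[0,0,0],1]]' 60
python3 - <<'E'
from h import *
st(); go(.5005,.4026,.11,-5)
E
```

```text
clock: 11.12
eef_pos: [0.4377, 0.1138, 0.005]
orientation: [-0.049, 0.048, -0.705, 0.706]
force: [-2.3, -0.6, 8.4]
gripper_width: 0.109
t 11.12 p [0.4377 0.1138 0.005 ] yaw -172.2 ydown [ 0.001  -0.0006 -1.    ] q [ 0.1558  0.5787 -0.5558  2.1673  0.5917  0.5457 -2.2792] F [-2.2568 -0.649   8.3973] w 0.109
shift [-101.6 -105.1 -277.5] turn [  -0.1 -167.2    0.1]
```

```bash
python3 -m crank '[[[0,-60,0],[0,0,0],1],[[0,-105,0],[0,-8,0],1],[[-12,-115,-35],[0,-18,0],1],[[-24,-115,-70],[0,-28,0],1],[[-36,-115,-105],[0,-38,0],1],[[-48,-115,-140],[0,-48,0],1],[[-60,-115,-175],[0,-58,0],1],[[-72,-115,-210],[0,-68,0],1],[[-85,-115,-245],[0,-78,0],1],[[-101,-115,-277],[0,-88,0],1],[[-101,-115,-277],[0,-98,0],1],[[-101,-115,-277],[0,-108,0],1]]'
python3 - <<'E'
from h import *
st(); go(.5005,.4026,.10,-5)
E
```

```text
clock: 12.62
eef_pos: [0.4992, 0.4024, 0.1187]
orientation: [-0.6, 0.601, -0.374, 0.374]
force: [-0.2, -0.2, -1.1]
gripper_width: 0.114
t 12.62 p [0.4992 0.4024 0.1187] yaw -63.8 ydown [-0.001  -0.0005 -1.    ] q [-0.028   0.8456 -1.0588  1.6489  0.7999  1.1411 -0.8448] F [-0.2215 -0.2211 -1.1318] w 0.114
shift [ 0.4 18.7  1.3] turn [  0.1 -58.8  -0. ]
```

```bash
python3 -m crank '[[[0,10,1],[0,-10,0],1],[[0,19,1],[0,-20,0],1],[[0,19,1],[0,-30,0],1],[[0,19,1],[0,-40,0],1],[[0,19,1],[0,-50,0],1],[[0,19,1],[0,-58.8,0],1],[[0,19,1],[0,-58.8,0],1],[[0,19,1],[0,-58.8,0],1]]'; python3 look.py w4
```

```text
clock: 13.62
eef_pos: [0.5005, 0.4023, 0.1]
orientation: [-0.706, 0.706, -0.034, 0.034]
force: [0.2, -0.2, -1.8]
gripper_width: 0.111
t 13.68 p [0.5006 0.4023 0.1002] yaw -5.5 ydown [-0.0001 -0.0004 -1.    ] q [ 0.0358  0.9817 -1.2114  1.6544  0.9737  1.2266  0.0727] F [-0.1769 -0.8777 -0.3078] w 0.111
```

View pics/w4.png

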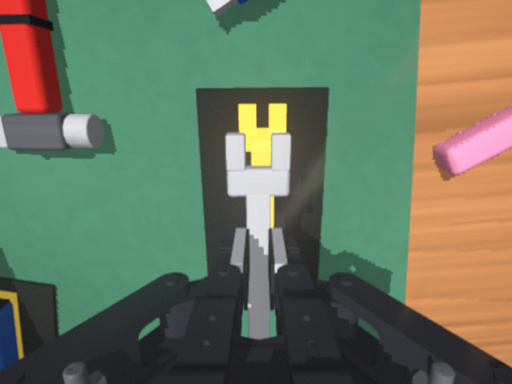

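The spanner is held straight. The outline's jaw tip is at about (263,104) and the pad edge runs from (197,89) to (328,88).

Run:
```python
from h import *
f=np.load("pose_w4.npz"); ps=(f["p"],f["q"])
hd=lambda d:np.degrees(np.arctan2(d[1],d[0]))
P=unproj("wrist",[(197,89),(328,88),(263,104)],.005,ps); e=P[1]-P[0]
print(np.linalg.norm(e),"pad heading",hd(e)+90-180)
h=np.radians(175);u=np.array([np.cos(h),np.sin(h)])
print((P[0]+P[1])/2-u*.075, P[2]-u*.063)
Q=unproj("wrist",[(258,134)],.105,ps); print("held tip->origin",Q-u*.06)
```

```text
0.0976365119116317 pad heading -5.129089769831182
[0.4981 0.4076] [0.4974 0.408 ]
held tip->origin [[0.5034 0.4037]]
```

```bash
python3 -m crank '[[[-4.5,30,4],[0,-0.5,0],1],[[-4.5,65,4],[0,-0.5,0],1],[[-4.5,86,4],[0,-0.5,0],1],[[-4.5,90,4],[0,-0.5,0],1],[[-4.5,90,4],[0,-0.5,0],1],[[-4.5,90,4],[0,-0.5,0],0.3],[[-4.5,90,4],[0,-0.5,0],0],[[-4.5,90,4],[0,-0.5,0],0],[[-4.5,90,4],[0,-0.5,0],0],[[-4.5,45,4],[0,-0.5,0],0],[[-4.5,-10,4],[0,-0.5,0],-1],[[-4.5,-30,4],[0,-0.5,0],-1]]'
python3 - <<'E'
from h import *
st(); go(.3955,.2478,.13,-6.3)
E
```

```text
clock: 15.18
eef_pos: [0.4972, 0.4086, 0.1341]
orientation: [0.708, -0.705, 0.029, -0.031]
force: [0.4, 0.4, 0.1]
gripper_width: 0.903
t 15.18 p [0.4972 0.4086 0.1341] yaw -4.9 ydown [ 0.0033  0.0035 -1.    ] q [ 0.0392  0.9465 -1.2458  1.6368  0.9388  1.2652  0.0929] F [0.4192 0.3895 0.0757] w 0.903
shift [ -87.7    3.2 -168.9] turn [-0.2  1.4  0.2]
```

```bash
python3 -m crank '[[[-22,3,-42],[0,1.4,0],-1],[[-44,3,-84],[0,1.4,0],-1],[[-66,3,-126],[0,1.4,0],-1],[[-88,3,-169],[0,1.4,0],-1],[[-88,3,-169],[0,1.4,0],-1],[[-88,3,-169],[0,1.4,0],-1],[[-88,3,-169],[0,1.4,0],-1]]'; python3 look.py w5
```

```text
clock: 16.05
eef_pos: [0.395, 0.2472, 0.1276]
orientation: [0.706, -0.706, 0.039, -0.039]
force: [-0.3, -0.0, 0.1]
gripper_width: 0.999
t 16.1 p [0.3948 0.2473 0.1275] yaw -6.3 ydown [ 0.0003  0.0011 -1.    ] q [ 0.4336  0.785  -1.4024  2.0739  0.8917  1.1087  0.0567] F [ 0.0464 -0.0189 -0.5101] w 1.0
```

View pics/w5.png

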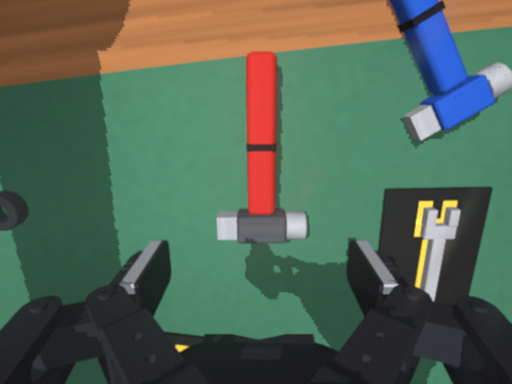

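The hammer's tail is at (261,53) and its head's far edge at (262,242). The spanner lies on its outline at right, at most a few mm off.

```bash
python3 ft.py w5 261 53 .022 -.1 262 212 .026 .034; python3 ft.py w5 261 53 .022 -.1 262 242 .026 .06; python3 ft.py w5 425 295 .015 -.03 441 212 .015 .06
```

```text
len 0.1272260386440298 exp 0.134 ORIG [0.3886 0.2523] heading -5.7564827299937065
len 0.1559891895430304 exp 0.16 ORIG [0.39   0.2521] heading -5.813041253763457
len 0.08919534641287602 exp 0.09 ORIG [0.5009 0.4044] heading 173.89167182119112
```

```bash
python3 -m crank '[[[-4,60,4],[0,-0.4,0],-1],[[-4,105,4],[0,-0.4,0],-1],[[-4,122,4],[0,-0.4,0],-1],[[-4,122,4],[0,-0.4,0],-1],[[-4,122,4],[0,-0.4,0],1],[[-4,122,4],[0,-0.4,0],1],[[-4,122,4],[0,-0.4,0],1],[[-4,122,4],[0,-0.4,0],1],[[-4,122,4],[0,-0.4,0],1],[[-4,122,4],[0,-0.4,0],1],[[-4,122,4],[0,-0.4,0],1],[[-4,122,4],[0,-0.4,0],1]]' 110
python3 - <<'E'
from h import *
st(); go(.6164,-.1194,.15,172.6)
E
```

```text
clock: 17.6
eef_pos: [0.3914, 0.2504, 0.0064]
orientation: [-0.706, 0.706, -0.036, 0.037]
force: [-2.2, -2.4, 9.5]
gripper_width: 0.248
t 17.6 p [0.3914 0.2504 0.0064] yaw -5.9 ydown [ 0.0015 -0.0006 -1.    ] q [ 0.2716  0.9194 -1.155   2.1269  1.1295  0.9367 -0.0989] F [-2.1875 -2.4157  9.491 ] w 0.248
shift [ 262.1 -143.1 -344.7] turn [   0.1 -178.5   -0. ]
```

```bash
python3 -m crank '[[[0,-50,0],[0,0,0],1],[[0,-100,0],[0,0,0],1],[[10,-143,-10],[0,10,0],1],[[40,-143,-50],[0,20,0],1],[[70,-143,-90],[0,30,0],1],[[100,-143,-130],[0,40,0],1],[[130,-143,-170],[0,50,0],1],[[160,-143,-210],[0,60,0],1],[[190,-143,-250],[0,70,0],1],[[220,-143,-290],[0,80,0],1],[[250,-143,-330],[0,90,0],1],[[262,-143,-345],[0,100,0],1]]'
python3 - <<'E'
from h import *
st(); go(.6164,-.1194,.11,172.6)
E
```

```text
clock: 19.1
eef_pos: [0.6164, -0.1243, 0.1474]
orientation: [-0.422, 0.424, -0.567, 0.567]
force: [-0.6, 0.3, -2.7]
gripper_width: 0.251
t 19.1 p [ 0.6164 -0.1243  0.1474] yaw -106.5 ydown [-0.001  -0.0013 -1.    ] q [ 0.8221  0.7354 -0.9794  1.666   0.6712  1.1134 -0.6391] F [-0.6124  0.2532 -2.706 ] w 0.251
shift [-4.8 37.4 -1.4] turn [-0.  80.9  0.1]
```

```bash
python3 -m crank '[[[-5,0,0],[0,10,0],1],[[-5,0,-1],[0,20,0],1],[[-5,10,-1],[0,30,0],1],[[-5,20,-1],[0,40,0],1],[[-5,30,-1],[0,50,0],1],[[-5,37,-1],[0,60,0],1],[[-5,37,-1],[0,70,0],1],[[-5,37,-1],[0,80.9,0],1],[[-5,37,-1],[0,80.9,0],1],[[-5,37,-1],[0,80.9,0],1]]'; python3 look.py w6
```

```text
clock: 20.35
eef_pos: [0.6161, -0.1144, 0.111]
orientation: [-0.041, 0.04, 0.706, -0.706]
force: [-0.5, -0.8, -3.6]
gripper_width: 0.251
t 20.4 p [ 0.6162 -0.1145  0.1111] yaw 173.4 ydown [-0.0004  0.0002 -1.    ] q [ 0.6075  0.652  -0.6491  1.7001  0.4675  0.9501 -1.9073] F [ 0.3977  0.439  -2.447 ] w 0.244
```

View pics/w6.png

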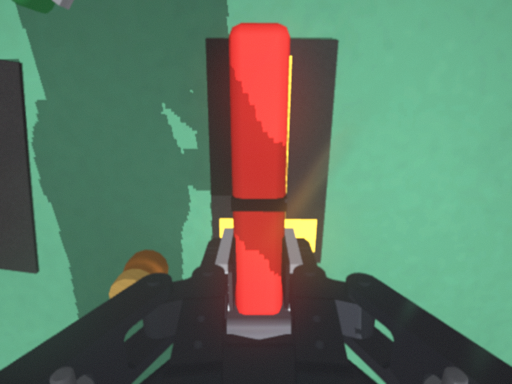

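The outline's head edge spans (219,219)–(317,219) and the pad's tail edge (207,39)–(338,40). The hammer is held straight, a bit left of the outline.

Run:
```python
from h import *
f=np.load("pose_w6.npz"); ps=(f["p"],f["q"])
hd=lambda d:np.degrees(np.arctan2(d[1],d[0]))
P=unproj("wrist",[(207,39),(338,40),(219,219),(317,219)],.005,ps); e=P[1]-P[0]
print(np.linalg.norm(e),"pad heading",hd(e)+90, hd(P[3]-P[2])+90)
h=np.radians(172.6);u=np.array([np.cos(h),np.sin(h)])
print((P[0]+P[1])/2+u*.115, (P[2]+P[3])/2-u*.031)
Q=unproj("wrist",[(260,28)],.13,ps); print("held tail->origin",Q+u*.1)
```

```text
0.09791641928524851 pad heading -6.932799544932692 -6.5471192305801225
[ 0.6138 -0.1217] [ 0.6146 -0.1218]
held tail->origin [[ 0.6148 -0.1121]]
```

```bash
python3 -m crank '[[[0,35,8.5],[0,0,0],1],[[0,70,8.5],[0,0,0],1],[[0,94,8.5],[0,0,0],1],[[0,99,8.5],[0,0,0],1],[[0,99,8.5],[0,0,0],1],[[0,99,8.5],[0,0,0],0.2],[[0,99,8.5],[0,0,0],-0.3],[[0,99,8.5],[0,0,0],-0.3],[[0,99,8.5],[0,0,0],-0.3],[[0,50,8.5],[0,0,0],-0.3],[[0,0,8.5],[0,0,0],-1],[[0,-20,8.5],[0,0,0],-1]]'
python3 - <<'E'
from h import *
st(); go(.420,-.137,.13,-160)
E
```

```text
clock: 21.9
eef_pos: [0.6174, -0.1229, 0.1347]
orientation: [0.04, -0.044, -0.706, 0.706]
force: [0.3, 0.2, 0.5]
gripper_width: 0.999
t 21.9 p [ 0.6174 -0.1229  0.1347] yaw 173.2 ydown [ 0.0048 -0.0009 -1.    ] q [ 0.6313  0.6252 -0.6652  1.6839  0.4491  0.985  -1.8829] F [0.2958 0.1764 0.4749] w 0.999
shift [194.4   3.8  37.3] turn [ -0.1 -26.8  -0.3]
```

```bash
python3 -m crank '[[[50,4,10],[0,-9,0],-1],[[100,4,20],[0,-18,0],-1],[[150,4,28],[0,-26.8,0],-1],[[194,4,37],[0,-26.8,0],-1],[[194,4,37],[0,-26.8,0],-1],[[194,4,37],[0,-26.8,0],-1],[[194,4,37],[0,-26.8,0],-1]]'; python3 look.py w7
```

```text
clock: 22.78
eef_pos: [0.42, -0.1365, 0.1275]
orientation: [0.124, -0.122, 0.696, -0.696]
force: [0.4, 0.1, -0.8]
gripper_width: 1.0
t 22.82 p [ 0.4199 -0.1364  0.1275] yaw -159.9 ydown [ 0.0013  0.0006 -1.    ] q [ 1.0116  0.3736 -0.8761  2.1354  0.4003  0.8003 -1.3363] F [-0.8581 -0.0948  0.9037] w 0.999
```

View pics/w7.png

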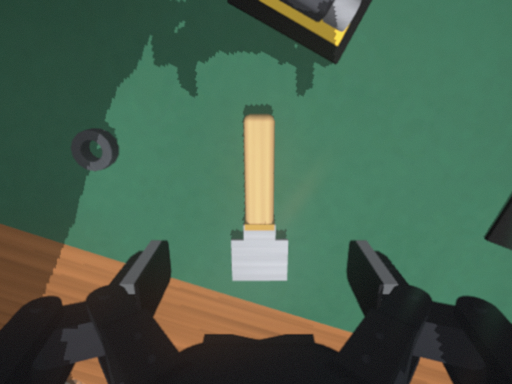

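The scraper's handle end is at (259,116) and its blade tip at (260,281). It is well aligned, with the washer clear to the left.

```bash
python3 ft.py w7 259 115 .017 -.06 260 281 .011 .1; python3 -c "
from h import *
go(.420,-.1365,.005,-159.5)"
```

```text
len 0.16035686658193785 exp 0.16 ORIG [ 0.4185 -0.1369] heading -159.56670049335523
shift [  0.1 122.5   0.2] turn [ 0.  -0.4 -0.1]
```

```bash
python3 -m crank '[[[1,60,0],[0,0,0],-1],[[1,105,0],[0,0,0],-1],[[1,122,0],[0,0,0],-1],[[1,122,0],[0,0,0],-1],[[1,122,0],[0,0,0],1],[[1,122,0],[0,0,0],1],[[1,122,0],[0,0,0],1],[[1,122,0],[0,0,0],1],[[1,122,0],[0,0,0],1],[[1,122,0],[0,0,0],1],[[1,122,0],[0,0,0],1],[[1,122,0],[0,0,0],1]]' 80
python3 - <<'E'
from h import *
st(); go(.5137,-.4154,.12,-.6)
E
```

```text
clock: 24.32
eef_pos: [0.4181, -0.1376, 0.0063]
orientation: [-0.123, 0.122, -0.696, 0.697]
force: [-2.1, -0.1, 8.6]
gripper_width: 0.272
t 24.32 p [ 0.4181 -0.1376  0.0063] yaw -160.0 ydown [ 0.0011 -0.0014 -1.    ] q [ 0.8108  0.5908 -0.6538  2.1935  0.6856  0.5664 -1.5813] F [-2.1368 -0.1249  8.6416] w 0.272
shift [   5.1 -113.2  294. ] turn [  -0.1 -159.4    0.1]
```

```bash
python3 -m crank '[[[0,-60,0],[0,0,0],1],[[0,-113,0],[0,-8,0],1],[[2,-113,40],[0,-18,0],1],[[2,-113,80],[0,-28,0],1],[[2,-113,120],[0,-38,0],1],[[2,-113,160],[0,-48,0],1],[[2,-113,200],[0,-58,0],1],[[2,-113,240],[0,-68,0],1],[[5,-113,280],[0,-78,0],1],[[5,-113,294],[0,-88,0],1],[[5,-113,294],[0,-98,0],1],[[5,-113,294],[0,-108,0],1]]'
python3 - <<'E'
from h import *
st(); go(.5137,-.4154,.11,-.6)
E
```

```text
clock: 25.82
eef_pos: [0.5129, -0.4155, 0.1181]
orientation: [0.636, -0.636, 0.309, -0.308]
force: [-0.1, -0.1, -1.7]
gripper_width: 0.275
t 25.82 p [ 0.5129 -0.4155  0.1181] yaw -51.7 ydown [-0.0005  0.0002 -1.    ] q [ 1.3371  0.9116 -1.1169  1.5971  0.8666  1.2002  0.7035] F [-0.0661 -0.0703 -1.6605] w 0.275
shift [0.4 8.1 0.7] turn [ -0.  -51.1  -0. ]
```

```bash
python3 -m crank '[[[0,8,0],[0,-10,0],1],[[0,8,0],[0,-20,0],1],[[0,8,0],[0,-30,0],1],[[0,8,0],[0,-40,0],1],[[0,8,0],[0,-51,0],1],[[0,8,1],[0,-51,0],1],[[0,8,1],[0,-51,0],1]]'; python3 look.py w8
```

```text
clock: 26.7
eef_pos: [0.5141, -0.4145, 0.1103]
orientation: [0.707, -0.707, 0.007, -0.007]
force: [0.2, 0.4, -0.5]
gripper_width: 0.272
t 26.75 p [ 0.5141 -0.4145  0.1103] yaw -1.2 ydown [-0.0002 -0.0002 -1.    ] q [ 1.3829  1.0163 -1.2484  1.5994  0.9995  1.2827  1.5118] F [ 0.2291  0.6456 -0.7423] w 0.278
```

View pics/w8.png

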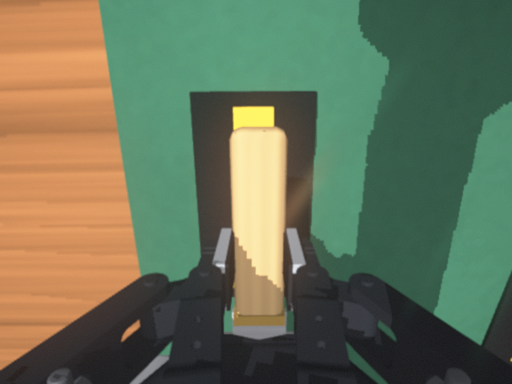

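Pad tail edge (191,92)–(317,92); yellow tail centre (253.5,107).

Run:
```python
from h import *
f=np.load("pose_w8.npz"); ps=(f["p"],f["q"])
hd=lambda d:np.degrees(np.arctan2(d[1],d[0]))
P=unproj("wrist",[(191,92),(317,92),(253.5,107)],.005,ps); e=P[1]-P[0]
print(np.linalg.norm(e),"pad heading",hd(e)-90)
h=np.radians(-.6);u=np.array([np.cos(h),np.sin(h)])
print((P[0]+P[1])/2+u*.075, P[2]+u*.063)
Q=unproj("wrist",[(258.5,131)],.121,ps); print("held tail->origin",Q+u*.06)
```

```text
0.09824350284423099 pad heading -1.1992286955497775
[ 0.5138 -0.4158] [ 0.5132 -0.4163]
held tail->origin [[ 0.5149 -0.4126]]
```

```bash
python3 -m crank '[[[-1,35,-2.5],[0,0,0],1],[[-1,70,-2.5],[0,0,0],1],[[-1,93,-2.5],[0,0,0],1],[[-1,98,-2.5],[0,0,0],1],[[-1,98,-2.5],[0,0,0],1],[[-1,98,-2.5],[0,0,0],0.2],[[-1,98,-2.5],[0,0,0],-0.3],[[-1,98,-2.5],[0,0,0],-0.3],[[-1,98,-2.5],[0,0,0],-0.3],[[-1,50,-2.5],[0,0,0],-0.3],[[-1,0,-2.5],[0,0,0],-1],[[-1,-60,-2.5],[0,0,0],-1]]'; python3 -c "
from h import *
st(); go(.17,-.60,.2,-1)"
```

```text
clock: 28.25
eef_pos: [0.5126, -0.4167, 0.171]
orientation: [0.707, -0.707, 0.006, -0.006]
force: [0.7, -1.2, 0.0]
gripper_width: 0.999
t 28.25 p [ 0.5126 -0.4167  0.171 ] yaw -1.0 ydown [-0.0012  0.001  -1.    ] q [ 1.4023  0.9564 -1.302   1.5577  0.9357  1.361   1.5537] F [ 0.7031 -1.1753  0.0088] w 0.999
shift [-339.4  -28.7 -189.1] turn [-0.1  0.  -0.1]
```

Withdraw the arm and look from the top.

```bash
python3 -m crank '[[[-50,-29,-28],[0,0,0],-1],[[-100,-29,-56],[0,0,0],-1],[[-150,-29,-84],[0,0,0],-1],[[-200,-29,-112],[0,0,0],-1],[[-250,-29,-140],[0,0,0],-1],[[-300,-29,-168],[0,0,0],-1],[[-339,-29,-189],[0,0,0],-1],[[-339,-29,-189],[0,0,0],-1]]'
python3 - <<'E'
from h import *
im=get_image("top")[:,:,::-1]; cv2.imwrite("pics/top1_raw.png",im)
cv2.imwrite("pics/top1A.png",cv2.resize(im[130:280,145:345],(800,600),interpolation=cv2.INTER_CUBIC))
cv2.imwrite("pics/top1B.png",cv2.resize(im[150:270,340:460],(600,600),interpolation=cv2.INTER_CUBIC))
E
```

```text
clock: 29.25
eef_pos: [0.1659, -0.6026, 0.1985]
orientation: [0.707, -0.707, 0.01, -0.009]
force: [0.2, 0.6, -0.8]
gripper_width: 1.002
```

View pics/top1A.png

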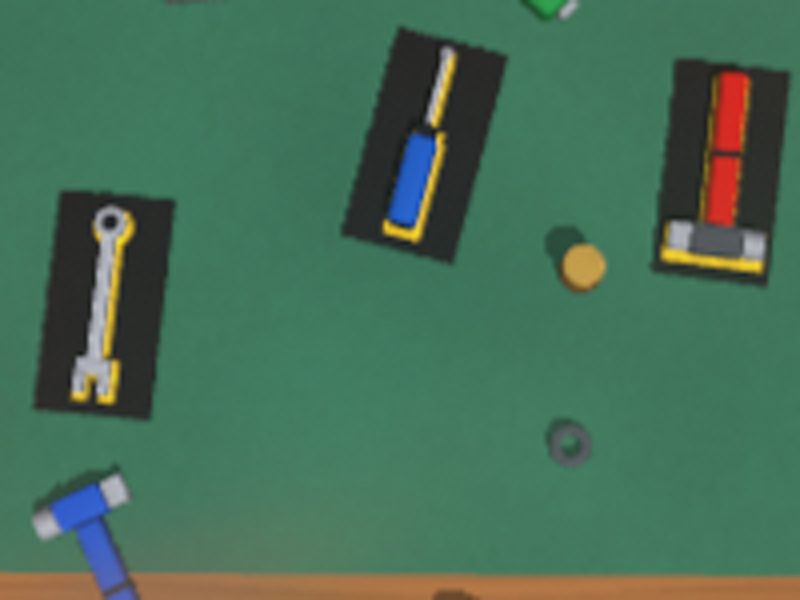

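View pics/top1B.png

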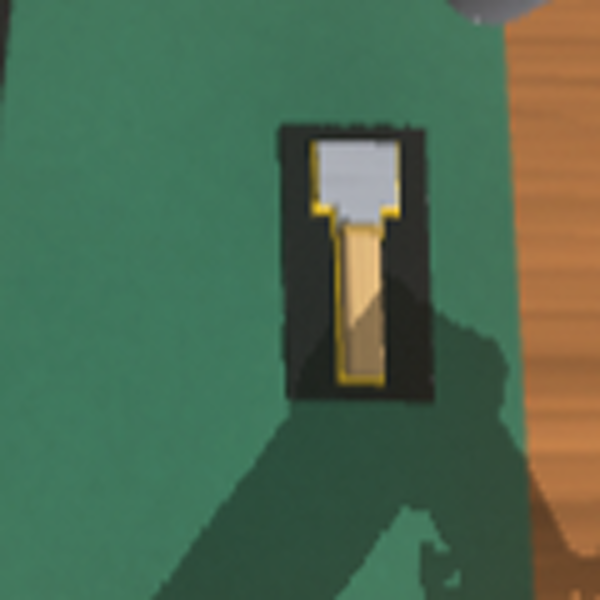

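Run:
```python
from h import *
A=lambda l:[((u+.5)/4-.5+145,(v+.5)/4-.5+130) for u,v in l]
def chk(n,pad,s,tool,z,a,b,o):
    P=unproj("top",A(pad),.005); d=s*(P[0]+P[1]-P[2]-P[3]); d/=np.linalg.norm(d); n2=np.array([-d[1],d[0]])
    T=unproj("top",A(tool),z); e=T[1]-T[0]; L=np.linalg.norm(e); e/=L
    r=T.mean(0)-e*(a+b)/2-P.mean(0)
    print(n,"len",L,b-a,"err x,y mm",1e3*(r@d-o),1e3*r@n2,"ang",np.degrees(np.arctan2(e@n2,e@d)))
chk("spanner",[(62,191),(174,200),(151,419),(34,408)],-1,[(109,222),(93,399)],.015,-.0865,.06,.02)
chk("screwdriver",[(400,27),(508,56),(453,264),(342,235)],1,[(403,226),(448,49)],(.029,.018),-.05,.11,-.03)
chk("hammer",[(677,59),(790,71),(767,286),(652,271)],-1,[(734,72),(715,257)],(.027,.03),-.1,.06,.02)
print(unproj("top",A([(583,264)]),.048))
```

```text
spanner len 0.1508905181119881 0.1465 err x,y mm -0.17183085739579107 -0.7433590080242806 ang 1.5231527014319166
screwdriver len 0.1608677236935419 0.16 err x,y mm 3.2367487568847193 0.37259659259674754 ang 1.131855426418047
hammer len 0.1617812772807227 0.16 err x,y mm -1.7092223548934582 -1.1967183487796333 ang 0.38303323192587646
[[ 0.5508 -0.0031]]
```

Every error measured is within about 3 mm and 1.5°, the jar has not moved, and the arm is clear. I'll hand in.

```bash
python3 -c "
from cell import close_job; print(close_job())"
```

```text
the job is handed in; nothing more can be done
None
```

The hammer, screwdriver, spanner and scraper are each lying on their own outlines, pointing the right way. I handed the job in at about 29 s on the robot clock; it reports no verdict.

I measured three tools from the last top-camera picture, after the arm had moved clear:

| Tool | Error along | Error across | Angle error |
|---|---|---|---|
| Spanner | about 0 mm | 1 mm | 1.5° |
| Screwdriver | 3 mm | under 1 mm | 1.1° |
| Hammer | 2 mm | 1 mm | 0.4° |

- **Scraper:** I judged this one only by eye. The enlarged picture shows it inside its outline.
- **Bystanders:** The jar measured within 1 mm of its starting position. I did not measure the tape measure; the arm never went near it, and the final crop shows only its edge.
- **Disagreement:** The top and wrist cameras differed by 3–7 mm, always in the same direction. I set the grasps and placings mostly from the wrist camera. The final top picture compares each tool with its own pad, so that offset cancels there.
- **Not checked:** I did not measure whether the tools lie flat; the pictures show nothing tilted.

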